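Put the vacuum on the one filter in use

ROBOT

A 6-joint arm with a two-finger parallel gripper is mounted at the origin on the work surface. World frame = base frame: x ahead of the robot, y to its left, z up, the work surface at z = 0. Lengths are in m, angles in rad, forces in N, time in s.
With the tool pointing down it reaches from about 0.25 to 0.8 m from the base axis. Payload 3.9 kg.
Tool frame: the origin (TCP) lies between the finger pads; the fingertips stand 11 mm ahead of it and the grasp point (between the pads) lies 8 mm behind it; y points along the fingers, x is the direction in which the jaws open and shut, and the axes are right-handed (so a half turn about y gives the same grasp; the last joint's range is limited). The gripper opens to 85 mm and grips with 20 to 120 N. Pads are 22 mm wide; open, the fingers measure 114 mm over their backs; the gripper's body (76 mm by 85 mm) begins 54 mm behind the grasp point. The pads swing forward as they close: fully open they stand 13 mm farther back than shut.
Start: joints at [-1.248, 0.26, -0.138, 1.173, 0, 1.571], TCP at [0.167, -0.498, 0.242] pointing down, gripper open.
Joint ranges: [-2.78, 2.78], [-0.83, 1.72], [-1.28, 1.37], [-1.9, 2.12], [-1.57, 1.48], [-3.14, 3.14]. Speed limits (rad/s): [2.57, 2.57, 3.14, 3.14, 3.14, 3.14].

INTERFACE

Orientations are given as a unit quaternion [w, x, y, z].
In Python, from plant import state, get_image, camera_model, close_job gives the robot as it stands.
- The arm moves only by the tool step_arm, never from a script. Its argument "motion" is text: rows parted by semicolons, each of 5 numbers parted by spaces: the shift along the world's x, y, z in mm, then the turn about the world's z in degrees, then the finger opening in mm, from 0 to 85.4. In form: x y z spin fingers; .... A call has exactly 5 rows; each row shifts and turns the commanded pose from where the row before left it; what a row does not reach is not made up. A row lasts 1/12 s, in which the tool goes at most 41.7 mm and 7.16 degrees, less where a joint would pass 70% of its speed; a pose out of reach is approached as far as the arm can. A call with a gripper value outside its range is refused whole. The fingers move at their own pace and stop on an object; the grip force is fixed at half the most. Time passes only in rows, so rows that do not move let the fingers close, or fill a call up. It gives the time, the measured TCP pose, the force and the opening at its end, in the units of the state.
- state(): the state, without advancing time (a new reading comes with each control period).
- get_image(name): name is "scene" or "top" or "wrist"; returns (picture, depth): 384x512x3 uint8, blue, green, red; 384x512 float32, m along the optical axis (not along the pixel's ray), 0 where there is no reading.
- camera_model(name): a dict with "fx", "fy", "cx", "cy" (pixels), "camera_from_world" (4x4, takes a point from world to camera coordinates); the wrist camera has in their place "hand_eye" (4x4, takes a point from camera to tool coordinates, whose origin is the TCP and whose axes are the tool frame's). Camera axes: x right, y up, looking along -z (the intrinsics and any distortion apply to the point x, -y, -z); pixel columns grow to the right and rows downward; lengths in m; the calibration is good to about 2 mm. A picture is of the moment at which its call begins: read the wrist's pose just before it. camera_model takes no time and is no camera call.
- close_job(): hands the job in, once; it reports no verdict.
The state is a dict: "clock": time; "q": joint angles; "joint_vel": joint speeds; "effort": joint torques, N m; "position": TCP position; "tool_rot": TCP orientation; "ft_force": force on the tool from outside, world axes, zero at the start; "wrist_torque": the same for the moment, N m; "width": opening from 0.0 (shut) to 1.0 (fully open).
Only numpy, scipy, OpenCV 4.12 (cv2) and the standard library are available. Lean on these libraries where they do the work, as an engineer would, in place of code of your own. Each camera call takes 0.05 s, during which the arm holds its last target.

TASK

Only one of the three places of the vacuum filtration manifold carries a funnel: put the vacuum on that place alone. Pushing the levers round with one closed fingertip, swing the lever of the funnel's place fully open, in line with its branch pipe, and shut fully, square across the pipe, whichever of the other two levers is not shut. Go gently against the stops, grasp nothing, and leave the funnel seated and everything else on the bench where it stands.

Things in the scene. Friction and masses are not known exactly. Their poses are not given: they have to be found in the camera images.
- manifold: Stainless vacuum filtration manifold, three filter places side by side, fixed on the bench. Origin on the bench under the lever axis of the middle place; +y along the header, +x from header to filter supports. Lever axes at y -150, 0, +150 mm (x 0); which place stands where changes. Header tube: 38 mm thick, axis at x -78 mm, 60 mm high, y -225 to +230 mm.
- pump_top (a point): Middle of the top of the pump's head at the manifold's -y end, 129 mm high; pump about 190 by 130 mm. On it stands a 50 mm vacuum gauge, up to 190 mm high.
- valve_a (a joint): Lever angle (rad) at the place with the funnel. 0 = shut: lever across the branch pipe, towards manifold +y. 1.571 = open: in line with the pipe, towards manifold -x, over the header. From above, counter-clockwise opens, clockwise shuts; a firm stop at each end. Takes 3 to 4 N at mid-sleeve, stays where it is left.
- spindle_a (a point): Point on the vertical turning axis of the lever of the place with the funnel, 115 mm above the bench, level with the middle of the lever's sleeve. Fixed; same yaw as the manifold.
- grip_a (a point): Middle of the black lever sleeve of the place with the funnel: 66 mm out from the turning axis, 115 mm above the bench; moves with the lever, own +y points outward along it. Sleeve 18 mm wide, 109 to 121 mm above the bench, 40 to 92 mm out; nearer the axis a 3 mm strip cranks down to the valve. Free space under the sleeve down to the header's top (79 mm).
- valve_b (a joint): Lever angle (rad) at a place without funnel (lever half to fully open). 0 = shut: lever across the branch pipe, towards manifold +y. 1.571 = open: in line with the pipe, towards manifold -x, over the header. From above, counter-clockwise opens, clockwise shuts; a firm stop at each end. Takes 3 to 4 N at mid-sleeve, stays where it is left.
- spindle_b (a point): Point on the vertical turning axis of the lever of a place without funnel (lever half to fully open), 115 mm above the bench, level with the middle of the lever's sleeve. Fixed; same yaw as the manifold.
- grip_b (a point): Middle of the black lever sleeve of a place without funnel (lever half to fully open): 66 mm out from the turning axis, 115 mm above the bench; moves with the lever, own +y points outward along it. Sleeve 18 mm wide, 109 to 121 mm above the bench, 40 to 92 mm out; nearer the axis a 3 mm strip cranks down to the valve. Free space under the sleeve down to the header's top (79 mm).
- valve_c (a joint): Lever angle (rad) at the other place without funnel (lever shut or ajar). 0 = shut: lever across the branch pipe, towards manifold +y. 1.571 = open: in line with the pipe, towards manifold -x, over the header. From above, counter-clockwise opens, clockwise shuts; a firm stop at each end. Takes 3 to 4 N at mid-sleeve, stays where it is left.
- spindle_c (a point): Point on the vertical turning axis of the lever of the other place without funnel (lever shut or ajar), 115 mm above the bench, level with the middle of the lever's sleeve. Fixed; same yaw as the manifold.
- grip_c (a point): Middle of the black lever sleeve of the other place without funnel (lever shut or ajar): 66 mm out from the turning axis, 115 mm above the bench; moves with the lever, own +y points outward along it. Sleeve 18 mm wide, 109 to 121 mm above the bench, 40 to 92 mm out; nearer the axis a 3 mm strip cranks down to the valve. Free space under the sleeve down to the header's top (79 mm).
- seat_a (a point): Middle of the flat top of the filter support of the place with the funnel: 58 mm across, 125 mm above the bench, 132 mm behind (manifold +x of) the lever's axis.
- funnel_seat (a point): Middle of the underside of the steel filter funnel, a loose open cup 68 mm across the rim and 92 mm high (220 g) that merely stands on the filter support of its place, its rim 217 mm above the bench. It must stay seated.
- spare_funnel: A second, identical steel funnel that stands on the bench and belongs to no place; 92 mm high. Origin: centre of its underside. Leave it.
- dishes: Stack of three small lidded dishes, 58 mm across, 47 mm high, between two of the filter supports. Origin: centre of the underside. Leave it.
- rinse_bottle: Glass bottle, 62 mm across, 125 mm high, between two of the filter supports. Origin: centre of the underside. Leave it.
- wash_bottle: White wash bottle with a bent spout, 70 mm across, 195 mm high. Origin: centre of the underside. Leave it.
- forceps: Flat steel forceps lying on the bench in front of the header, 130 mm long along its x, 5 mm high. Leave it.
- beaker: Glass beaker, 68 mm across, 85 mm high. Origin: centre of the underside. Leave it.
- tube_rack: White rack of capped tubes, 60 by 120 mm (long side along its y), 78 mm high, in front of the header. Origin: centre of the underside. Leave it.

How it is judged:
By the outcome, as a careful person would: the job done as asked, in the order asked, and still so for the second after the job is handed in, with the robot touching nothing.
It also fails if it takes over 58 s, if anything falls off the work surface, if the arm or the gripper's body presses on something with over 40 N, if the wrist force passes 120 N, or if a joint passes its speed limit or range.

## Working session

There is one attempt and no reset: what is moved stays moved. The work goes in short steps, Python scripts to look and compute and a tool call to move; the robot and the scene stay as the last step left them, time stands still between calls to the robot, and variables do not carry over. Pictures are saved under pics/ and viewed, and the job is handed in when it is done.

Besides the shell and the picture viewer there is one more tool, called as a command line: name --argument value ..., lists and objects as JSON in quotes. step_arm: Moves the arm, as the interface text tells. Its arguments: {"type":"object","properties":{"motion":{"type":"string"}},"required":["motion"]}

```bash
mkdir -p pics; ls
python3 - <<'E'
from plant import *
import cv2,numpy as np
s=state();print(s)
for n in("scene","top"):
    p,d=get_image(n);cv2.imwrite(f"pics/{n}0.png",cv2.resize(p,(800,600),interpolation=cv2.INTER_CUBIC));np.save(f"{n}0.npy",d);cv2.imwrite(f"{n}0raw.png",p)
    print(n,camera_model(n))
print(camera_model("wrist"))
E
```

```text
pics
{'clock': 0.0, 'q': array([-1.24800793e+00,  2.60698475e-01, -1.39391429e-01,  1.17270140e+00,
       -2.48593735e-05,  1.57080120e+00]), 'joint_vel': array([ 8.53867800e-05, -7.40018755e-04, -1.87731337e-03,  8.51062112e-05,
       -5.92529659e-04,  9.51242966e-04]), 'effort': array([-1.55555231e-04, -4.05678105e+01,  2.53922832e+01,  1.85971189e-02,
       -4.31573744e-05,  4.01617513e-06]), 'position': array([ 0.16631632, -0.49725246,  0.24144885]), 'tool_rot': array([ 0.57425302, -0.57344305,  0.41373361, -0.41257852]), 'ft_force': array([-0.83749533,  0.23884705,  0.50971986]), 'wrist_torque': array([-0.00296764, -0.03507536,  0.04019735]), 'width': 0.9987482416437776}
scene {'fx': 437.9416019408724, 'fy': 437.9416019408724, 'cx': 245.16989585255072, 'cy': 190.63424905841663, 'camera_from_world': array([[-0.3810773 ,  0.92438545,  0.01707745,  0.16934706],
       [-0.59127255, -0.25786862,  0.76413385,  0.25018298],
       [ 0.71075795,  0.28109664,  0.64483162, -1.74035429],
       [ 0.        ,  0.        ,  0.        ,  1.        ]])}
top {'fx': 439.8862627627363, 'fy': 
[... 188 characters left out ...]
79331368e-01,  1.45167493e-02,  2.01740762e-01,
        -5.62281227e-01],
       [-2.01721174e-01, -2.81637447e-03,  9.79438939e-01,
        -1.04084733e+00],
       [ 0.00000000e+00,  0.00000000e+00,  0.00000000e+00,
         1.00000000e+00]])}
{'fx': 342.5230067240505, 'fy': 342.5230067240505, 'cx': 254.589812337187, 'cy': 189.98200961567827, 'hand_eye': array([[ 9.99999338e-01, -4.71492939e-04, -1.04986316e-03,
         4.70905389e-04],
       [-8.69544853e-04,  2.88058727e-01, -9.57612351e-01,
        -1.30688962e-01],
       [ 7.53929708e-04,  9.57612629e-01,  2.88058126e-01,
         7.42034454e-02],
       [ 0.00000000e+00,  0.00000000e+00,  0.00000000e+00,
         1.00000000e+00]])}
```

View pics/scene0.png

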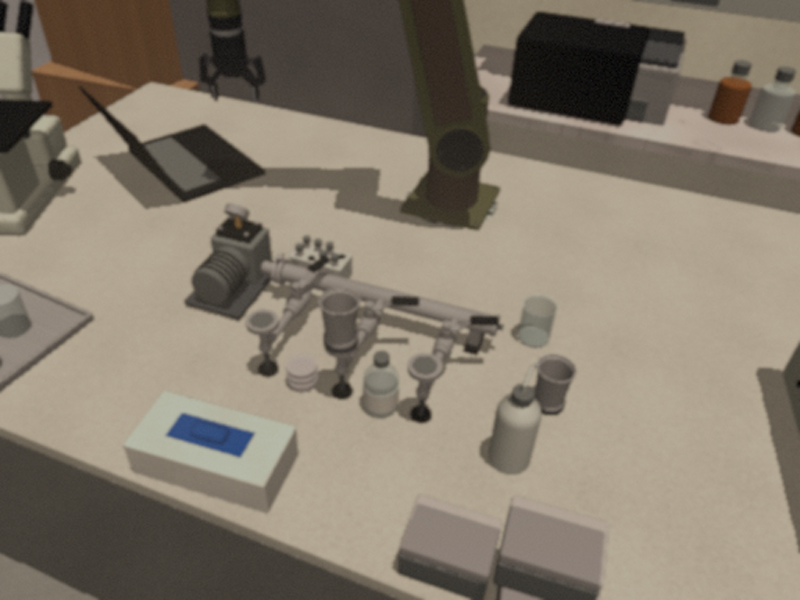

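View pics/top0.png

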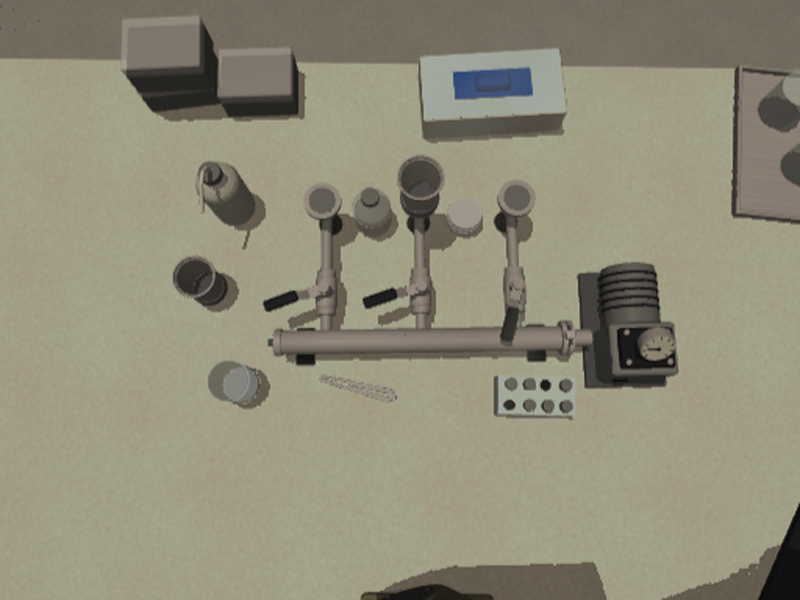

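The top view shows the funnel on the middle place, around (420,185). The middle and left levers point left and look slightly ajar. The right lever, around (510,325), is near open. Next I'll measure the angles on the lever plane.

```bash
cat > h.py <<'E'
import numpy as np,cv2
from plant import camera_model
def ray(n,uv,z):
    m=camera_model(n);T=m["camera_from_world"];R=T[:3,:3];t=T[:3,3]
    uv=np.atleast_2d(uv).astype(float)
    d=np.c_[(uv[:,0]-m["cx"])/m["fx"],-(uv[:,1]-m["cy"])/m["fy"],-np.ones(len(uv))]@R
    c=-R.T@t
    return c+d*((z-c[2])/d[:,2])[:,None]
def proj(n,P):
    m=camera_model(n);T=m["camera_from_world"];p=np.atleast_2d(P)@T[:3,:3].T+T[:3,3]
    return np.c_[m["cx"]-m["fx"]*p[:,0]/p[:,2],m["cy"]+m["fy"]*p[:,1]/p[:,2]]
E
python3 - <<'E'
from h import *
p=cv2.imread("top0raw.png");d=np.load("top0.npy")
g=p.max(2)
# black sleeves
m=((g<45)).astype(np.uint8)
roi=np.zeros_like(m);roi[175:225,160:345]=1
n,l,s,c=cv2.connectedComponentsWithStats(m*roi)
for i in range(1,n):
    if s[i,4]>25:
        ys,xs=np.where(l==i);P=ray("top",np.c_[xs,ys],0.121)[:,:2]
        w,V=np.linalg.eigh(np.cov(P.T));a=V[:,1];pr=(P-P.mean(0))@a
        print(s[i],P.mean(0).round(4),a.round(3),np.degrees(np.arctan2(a[1],a[0])).round(1),np.ptp(pr).round(3),np.ptp((P-P.mean(0))@V[:,0]).round(3))
# filter support tops / funnel
cv2.imwrite("pics/c.png",cv2.resize(p[95:265,160:440],(800,486),interpolation=cv2.INTER_CUBIC))
# height map cloud
v,u=np.mgrid[0:384,0:512];M=camera_model("top");T=M["camera_from_world"]
pc=np.stack([(u-M["cx"])/M["fx"]*d,-(v-M["cy"])/M["fy"]*d,-d],-1)
W=(pc-T[:3,3])@T[:3,:3];np.save("W.npy",W)
for n,(lo,hi) in dict(hdr=(.055,.083),sup=(.118,.130),rim=(.205,.222)).items():
    mm=(W[...,2]>lo)&(W[...,2]<hi)&(d>0);mm[:,:160]=0;mm[:,350:]=0
    k,l,s,c=cv2.connectedComponentsWithStats(mm.astype(np.uint8))
    for i in range(1,k):
        if s[i,4]>30:
            Q=W[l==i];print(n,s[i],Q.mean(0).round(4),Q.min(0).round(3),Q.max(0).round(3))
E
```

```text
[233 185  21  12 132] [0.5405 0.0775] [-0.347  0.938] 110.3 0.049 0.015
[169 186  22  13 135] [0.5342 0.2262] [-0.359  0.933] 111.0 0.05 0.015
[321 197   8  20  40] [ 0.5102 -0.1125] [-0.952  0.306] 162.2 0.048 0.007
hdr [160  30  28  36 938] [0.9285 0.2698 0.0767] [0.887 0.234 0.055] [0.982 0.308 0.083]
hdr [ 268   32   82   49 3402] [ 0.9103 -0.0851  0.0748] [ 0.847 -0.193  0.055] [0.982 0.022 0.083]
hdr [226 129  24  18 134] [0.6778 0.0926 0.0727] [0.667 0.067 0.055] [0.708 0.126 0.083]
hdr [322 136  14  63 405] [ 0.6177 -0.1291  0.0692] [ 0.535 -0.149  0.056] [ 0.696 -0.117  0.082]
hdr [ 171  139  179   89 3850] [0.514  0.0494 0.0737] [ 0.458 -0.18   0.055] [0.685 0.254 0.083]
hdr [319 241  14  11  67] [ 0.4185 -0.1237  0.072 ] [ 0.406 -0.14   0.055] [ 0.431 -0.108  0.083]
hdr [335 242  10  10  59] [ 0.4179 -0.153   0.0749] [ 0.407 -0.169  0.055] [ 0.427 -0.143  0.083]
hdr [335 255  10   9  59] [ 0.3869 -0.1525  0.0747] [ 0.378 -0.168  0.055] [ 0.397 -0.143  0.082]
sup [319 115  24  24 442] [ 0.6988 -0.1295  0.1257] [ 0.67  -0.158  0.118] [ 0.729 -0.102  0.13 ]
sup [194 117  25  24 449] [0.6895 0.1695 0.1258] [0.661 0.141 0.118] [0.72  0.199 0.13 ]
sup [231 120  12  13 115] [0.6977 0.0965 0.1249] [0.684 0.083 0.118] [0.714 0.11  0.129]
sup [232 185  22  13 151] [0.5395 0.0778 0.1215] [0.525 0.054 0.118] [0.554 0.103 0.128]
sup [168 186  23  14 154] [0.5338 0.2259 0.1215] [0.518 0.201 0.118] [0.549 0.253 0.126]
sup [320 197  12  22 156] [ 0.503  -0.1165  0.1217] [ 0.478 -0.129  0.118] [ 0.528 -0.103  0.129]
rim [254  99  31  30 271] [0.701  0.0202 0.2143] [ 0.661 -0.014  0.205] [0.728 0.053 0.222]
rim [255 376  22   8  43] [0.1446 0.0189 0.2131] [ 0.137 -0.     0.205] [0.151 0.041 0.222]
```

View pics/c.png

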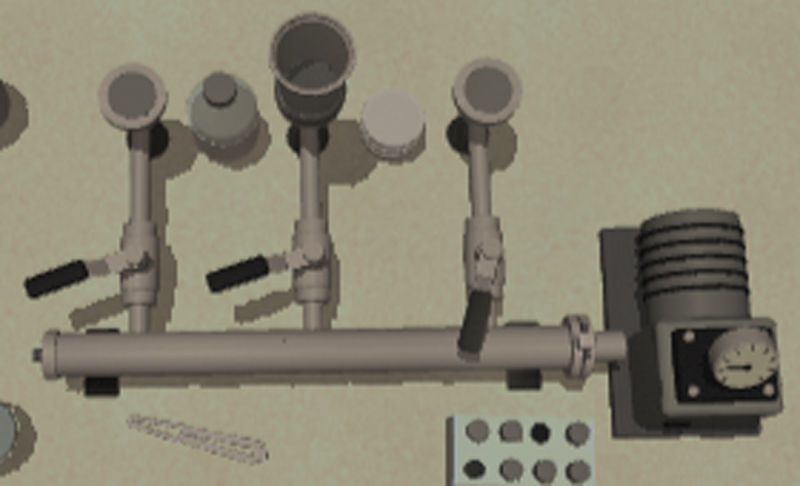

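Run:
```python
from h import *
from plant import *
from scipy.spatial.transform import Rotation as R
s=state();q=s["tool_rot"];M=R.from_quat(np.r_[q[1:],q[0]]).as_matrix();print(M.round(3))
W=np.load("W.npy")
mm=(W[...,2]>.135)&(W[...,2]<.2)&(W[...,0]>.35)&(W[...,0]<.65)&(W[...,1]<-.1)
Q=W[mm];print(Q.min(0),Q.max(0))
mm=(W[...,2]>.11)&(W[...,2]<.2)&(W[...,0]>.35)&(W[...,0]<.65)&(W[...,1]<-.17);Q=W[mm];print(Q.min(0),Q.max(0))
from scipy.spatial.transform import Rotation
yaw=np.arctan2(.0093,.299);ex=np.array([np.cos(yaw),np.sin(yaw)]);ey=np.array([-ex[1],ex[0]])
mid=(np.array([.6988,-.1295])+[.6895,.1695])/2-.132*ex
S={"b":mid-.15*ey,"a":mid,"c":mid+.15*ey};G={"b":[.503,-.1165],"a":[.5395,.0778],"c":[.5338,.2259]}
print(np.degrees(yaw))
for k in S:
    r=np.array(G[k])-S[k];print(k,S[k].round(4),np.hypot(*r).round(4),np.degrees(np.arctan2(-r@ex,r@ey)).round(1))
```

```text
[[ 0.317 -0.001  0.948]
 [-0.948  0.002  0.317]
 [-0.002 -1.     0.   ]]
[ 0.44439001 -0.34769344  0.13501952] [ 0.4924726  -0.28181285  0.19180724]
[ 0.43054882 -0.3663429   0.11001217] [ 0.60051556 -0.26608572  0.19180724]
1.7815351693700845
b [ 0.5669 -0.134 ] 0.0662 72.9
a [0.5622 0.0159] 0.0659 18.4
c [0.5576 0.1658] 0.0646 19.8
```

step_arm --motion "20 20 5 0 0; 35 20 5 0 0; 35 20 5 0 0; 30 28 5 0 0; 30 28 0 0 0"

```text
clock: 0.52
position: [0.3179, -0.3812, 0.2628]
tool_rot: [-0.574, 0.574, -0.413, 0.414]
ft_force: [0.6, -0.8, 0.3]
width: 0.298
```

step_arm --motion "18 33 0 0 0; 18 33 0 0 0; 18 33 0 0 0; 18 33 0 0 0; 18 33 0 0 0"

```text
clock: 0.93
position: [0.4068, -0.215, 0.262]
tool_rot: [-0.574, 0.574, -0.413, 0.413]
ft_force: [-0.1, -0.8, -0.6]
width: -0.002
```

step_arm --motion "18 34 0 0 0; 18 34 0 0 0; 18 34 0 0 0; 18 34 0 0 0; 18 34 0 0 0"

```text
clock: 1.35
position: [0.4968, -0.045, 0.262]
tool_rot: [-0.574, 0.574, -0.413, 0.413]
ft_force: [1.4, -0.3, 0.7]
width: -0.0
```

step_arm --motion "18 34 0 0 0; 18 34 0 2 0; 18 34 0 0 0; 18 34 0 0 0; 0 0 0 0 0"

```text
clock: 1.77
position: [0.5713, 0.095, 0.2611]
tool_rot: [0.583, -0.581, 0.402, -0.401]
ft_force: [0.9, 0.8, 0.2]
width: 0.002
```

step_arm --motion "0 -5 -20 0 0; 0 0 -30 0 0; 0 0 -30 0 0; 0 0 -25 0 0; 0 0 0 0 0"

```text
clock: 2.18
position: [0.5639, 0.0831, 0.1516]
tool_rot: [-0.578, 0.584, -0.406, 0.4]
ft_force: [-1.7, -0.5, -1.2]
width: -0.003
```

Run:
```python
from plant import *
import cv2,numpy as np
for n in("scene","wrist"):
    p,d=get_image(n)
    if n=="scene": p=p[130:280,120:350]; p=cv2.resize(p,(800,522),interpolation=cv2.INTER_CUBIC)
    else: p=cv2.resize(p,(800,600),interpolation=cv2.INTER_CUBIC)
    cv2.imwrite(f"pics/{n}1.png",p)
```

```text
(no output)
```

View pics/scene1.png

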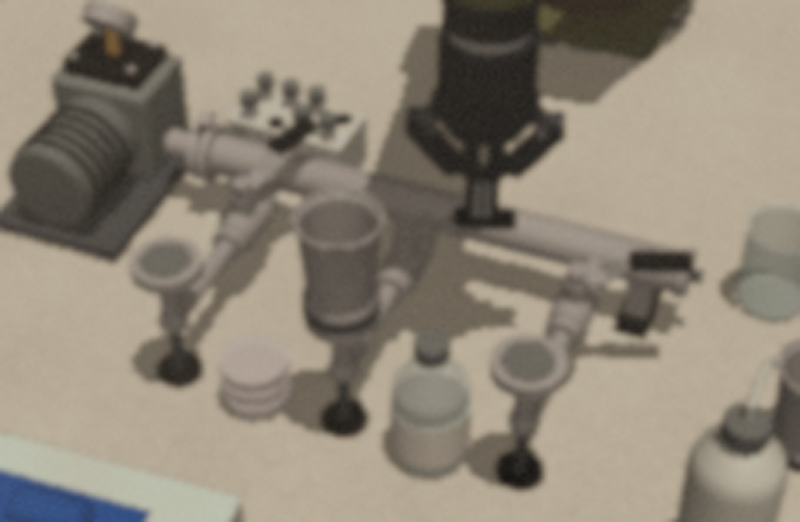

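View pics/wrist1.png

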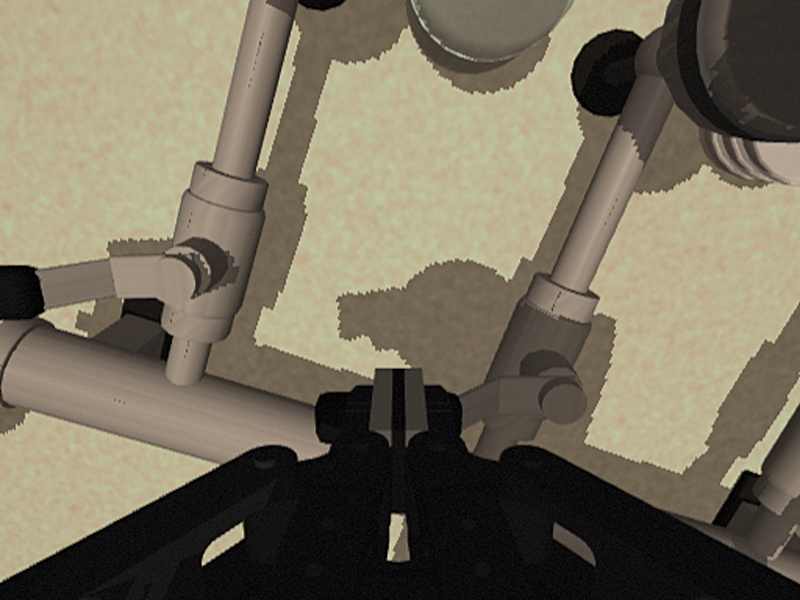

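```bash
python3 -c "
from plant import *
s=state();print(s['position'],s['tool_rot'],s['ft_force'],s['q'],s['clock'])"
```

```text
[0.56744509 0.08368263 0.15668651] [-0.58017891  0.58167246 -0.40388465  0.40240127] [0.48465957 0.22456027 0.53996671] [ 1.46474574e-01  3.91740176e-01 -1.73339128e-01  1.00869207e+00
 -1.06181754e-04  2.93060134e+00] 2.2833
```

step_arm --motion "5 8 0 0 0; 0 0 0 0 0; 0 0 -16 0 0; 0 0 -16 0 0; 0 0 -15 0 0"

```text
clock: 2.7
position: [0.5756, 0.0927, 0.112]
tool_rot: [0.582, -0.58, 0.402, -0.404]
ft_force: [-0.0, 0.3, -0.3]
width: -0.003
```

step_arm --motion "0 0 0 0 0; 0 0 0 0 0; 0 0 0 0 0; 0 0 0 0 0; 0 0 0 0 0"

```text
clock: 3.12
position: [0.5746, 0.0923, 0.1117]
tool_rot: [0.582, -0.58, 0.402, -0.404]
ft_force: [-0.7, -0.2, 0.1]
width: 0.0
```

Run:
```python
import numpy as np
y=1.78
def path(S,angs,sg,off,r=66):
    prev=None
    for a in angs:
        h=np.radians(90+y+a);u=np.array([np.cos(h),np.sin(h)]);t=np.array([-u[1],u[0]])
        p=np.array(S)*1000+r*u-sg*off*t
        print(a,p.round(1),None if prev is None else (p-prev).round(1));prev=p
path([.5622,.0159],[12,18,24,30,36,42,48,54,60,66,72,78,82,85,87,89,90,91,92],1,20)
print('b');path([.5669,-.134],[80,73,66,60,54,48,42,36,30,24,18,12,8,5,3,1,0,-1,-2],-1,20)
print('c');path([.5576,.1658],[26,19,13,8,5,3,1,0,-1,-2],-1,20)
```

```text
12 [565.9  84.8] None
18 [558.7  84.8] [-7.2  0. ]
24 [551.5  84. ] [-7.2 -0.7]
30 [544.4  82.5] [-7.1 -1.5]
36 [537.6  80.3] [-6.9 -2.2]
42 [531.   77.4] [-6.6 -2.9]
48 [524.7  73.8] [-6.3 -3.6]
54 [518.9  69.6] [-5.8 -4.2]
60 [513.5  64.7] [-5.4 -4.8]
66 [508.7  59.4] [-4.8 -5.4]
72 [504.4  53.5] [-4.3 -5.8]
78 [500.8  47.3] [-3.6 -6.2]
82 [498.8  42.9] [-2.  -4.4]
85 [497.4  39.6] [-1.3 -3.4]
87 [496.6  37.3] [-0.8 -2.3]
89 [495.9  35. ] [-0.7 -2.3]
90 [495.6  33.8] [-0.3 -1.2]
91 [495.3  32.7] [-0.3 -1.2]
92 [495.   31.5] [-0.3 -1.2]
b
80 [ 498.7 -144.4] None
73 [ 498. -136.] [-0.8  8.4]
66 [ 498.2 -127.6] [0.3 8.4]
60 [ 499.3 -120.4] [1.  7.1]
54 [ 501.1 -113.4] [1.8 7. ]
48 [ 503.6 -106.7] [2.5 6.8]
42 [ 506.8 -100.2] [3.2 6.5]
36 [510.7 -94.1] [3.9 6.1]
30 [515.1 -88.4] [4.5 5.7]
24 [520.2 -83.3] [5.  5.2]
18 [525.7 -78.7] [5.6 4.6]
12 [531.8 -74.7] [6. 4.]
8 [536.  -72.4] [4.2 2.3]
5 [539.2 -70.8] [3.3 1.5]
3 [541.5 -69.9] [2.2 0.9]
1 [543.7 -69. ] [2.3 0.8]
0 [544.9 -68.7] [1.1 0.4]
-1 [546.  -68.3] [1.1 0.4]
-2 [547.2 -67.9] [1.2 0.4]
c
26 [509.1 214.9] None
19 [515.5 220.4] [6.3 5.5]
13 [521.4 224.5] [5.9 4.1]
8 [526.7 227.4] [5.3 2.9]
5 [529.9 229. ] [3.3 1.5]
3 [532.2 229.9] [2.2 0.9]
1 [534.4 230.8] [2.3 0.8]
0 [535.6 231.1] [1.1 0.4]
-1 [536.7 231.5] [1.1 0.4]
-2 [537.9 231.9] [1.2 0.4]
```

step_arm --motion "-3 -2 -2 0 0; -3 -1 0 0 0; -3 -1 0 0 0; -3 -2 0 0 0; -3 -1 0 0 0"

```text
clock: 3.53
position: [0.5592, 0.0855, 0.1085]
tool_rot: [0.582, -0.58, 0.403, -0.403]
ft_force: [4.2, 2.9, -2.2]
width: 0.001
```

step_arm --motion "-3 0 0 3 0; -4 0 0 3 0; -3 -1 0 3 0; -4 -1 0 3 0; -3 -1 0 3 0"

```text
clock: 3.95
position: [0.5428, 0.0825, 0.1088]
tool_rot: [0.63, -0.628, 0.322, -0.324]
ft_force: [3.7, 1.5, -2.4]
width: -0.001
```

step_arm --motion "-4 -1 0 3 0; -4 -1 0 3 0; -4 -2 0 3 0; -3 -2 0 3 0; -3 -2 0 3 0"

```text
clock: 4.37
position: [0.5253, 0.0747, 0.109]
tool_rot: [0.667, -0.665, 0.237, -0.239]
ft_force: [4.2, 1.3, -0.9]
width: -0.001
```

step_arm --motion "-3 -2 0 3 0; -3 -3 0 3 0; -3 -2 0 3 0; -3 -3 0 3 0; -2 -3 0 3 0"

```text
clock: 4.78
position: [0.511, 0.0619, 0.1091]
tool_rot: [0.692, -0.69, 0.148, -0.15]
ft_force: [2.5, 2.7, 0.8]
width: -0.001
```

step_arm --motion "-2 -3 0 3 0; -2 -3 0 3 0; -2 -3 0 3 0; -2 -3 0 3 0; -2 -3 0 3 0"

```text
clock: 5.2
position: [0.5012, 0.047, 0.1091]
tool_rot: [0.706, -0.704, 0.056, -0.059]
ft_force: [2.6, 2.9, -0.4]
width: -0.0
```

step_arm --motion "-1 -2 0 2 0; -1 -2 0 2 0; -1 -2 0 2 0; -1 -2 0 2 0; 0 -2 0 2 0"

```text
clock: 5.62
position: [0.496, 0.0369, 0.1089]
tool_rot: [0.708, -0.706, -0.004, 0.003]
ft_force: [-0.7, 2.8, 1.8]
width: -0.003
```

step_arm --motion "0 -1 0 1 0; 0 -1 0 0 0; 0 -0.5 0 0 0; 0 -0.5 0 0 0; 0 0 0 0 0"

```text
clock: 6.03
position: [0.4955, 0.0344, 0.1087]
tool_rot: [0.708, -0.706, -0.009, 0.009]
ft_force: [-0.3, 6.4, 3.6]
width: -0.003
```

step_arm --motion "0 -0.5 0 0 0; 0 -0.5 0 0 0; 0 -0.5 0 0 0; 0 0 0 0 0; 0 0 0 0 0"

```text
clock: 6.45
position: [0.4955, 0.0342, 0.1087]
tool_rot: [0.709, -0.705, -0.01, 0.009]
ft_force: [-0.9, 9.7, 3.9]
width: 0.001
```

step_arm --motion "0 4 0 0 0; 0 8 0 0 0; 0 6 5 0 0; 0 0 25 0 0; 0 0 25 0 0"

```text
clock: 6.87
position: [0.4938, 0.0497, 0.1627]
tool_rot: [-0.707, 0.708, 0.008, -0.011]
ft_force: [0.4, -0.1, 0.2]
width: -0.002
```

step_arm --motion "0 -20 5 -3 0; 0 -35 0 -4 0; 0 -35 0 -4 0; 0 -35 0 -4 0; 0 -35 0 0 0"

```text
clock: 7.28
position: [0.4953, -0.1118, 0.1686]
tool_rot: [-0.702, 0.703, -0.084, 0.084]
ft_force: [0.9, -0.1, 0.5]
width: -0.003
```

step_arm --motion "-1 -25 0 -2 0; -1 -15 0 0 0; -1 -5 0 0 0; 0 0 0 0 0; 0 0 0 0 0"

```text
clock: 7.7
position: [0.4923, -0.1548, 0.1682]
tool_rot: [0.701, -0.701, 0.096, -0.095]
ft_force: [0.4, 0.4, 0.0]
width: 0.005
```

Run:
```python
from plant import *
import cv2,numpy as np
p,d=get_image("scene")
p=p[130:280,120:350]; p=cv2.resize(p,(800,522),interpolation=cv2.INTER_CUBIC)
cv2.imwrite(f"pics/scene2.png",p)
s=state();print(s['position'],s['tool_rot'],s['ft_force'],s['q'],s['clock'])
```

```text
[ 0.49235959 -0.15440098  0.16826348] [ 0.70080622 -0.70056664  0.09527905 -0.09486269] [-0.17869353  0.52891342  0.16912544] [-3.04021971e-01  2.88739561e-01 -2.98520971e-01  9.84173248e-01
  2.34839795e-04  1.53649214e+00] 7.75
```

View pics/scene2.png

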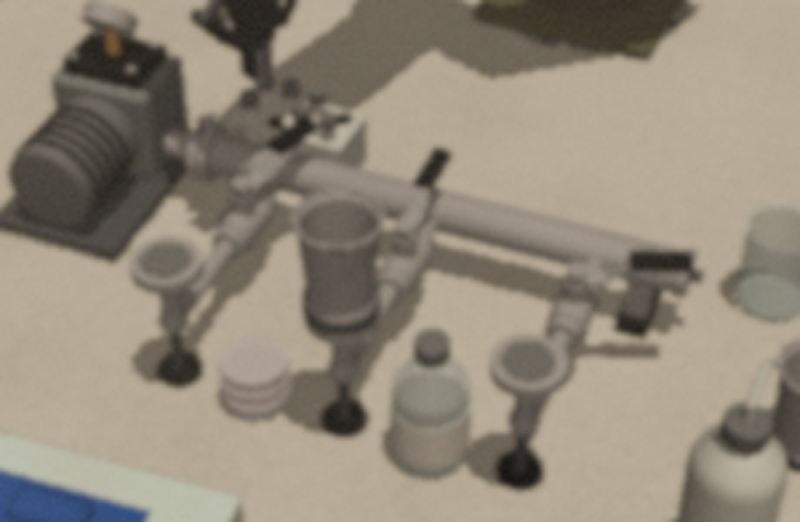

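Lever A, at (430,170), now lies in line over the header, and the funnel is still seated. Next I'll go down beside lever B.

step_arm --motion "0 0 -20 0 0; 0 0 -20 0 0; 0 0 -19 0 0; 0 0 0 0 0; 0 0 0 0 0"

```text
clock: 8.17
position: [0.4916, -0.1539, 0.1087]
tool_rot: [0.701, -0.701, 0.096, -0.094]
ft_force: [0.8, 0.1, -0.2]
width: -0.003
```

step_arm --motion "1 3 0 0 0; 1 4 0 0 0; 1 4 0 0 0; 1 3 0 0 0; 1 3 0 0 0"

```text
clock: 8.58
position: [0.4981, -0.138, 0.11]
tool_rot: [-0.701, 0.701, -0.095, 0.096]
ft_force: [-0.0, 0.1, -0.4]
width: 0.001
```

step_arm --motion "0 3 0 0 0; 0 4 0 -3 0; 0 4 0 -3 0; 0 3 0 -3 0; 1 4 0 -3 0"

```text
clock: 9.0
position: [0.4988, -0.1214, 0.1097]
tool_rot: [-0.686, 0.688, -0.169, 0.17]
ft_force: [0.2, -2.8, 0.7]
width: -0.004
```

step_arm --motion "1 3 0 -3 0; 1 4 0 -3 0; 1 3 0 -3 0; 1 4 0 -3 0; 1 3 0 -3 0"

```text
clock: 9.42
position: [0.5036, -0.1042, 0.1097]
tool_rot: [-0.658, 0.659, -0.257, 0.258]
ft_force: [-0.9, -3.7, 0.5]
width: -0.001
```

step_arm --motion "2 3 0 -3 0; 2 4 0 -3 0; 2 3 0 -3 0; 2 3 0 -3 0; 3 3 0 -3 0"

```text
clock: 9.83
position: [0.5135, -0.0879, 0.1094]
tool_rot: [-0.619, 0.62, -0.341, 0.341]
ft_force: [-3.7, -1.8, 1.8]
width: 0.004
```

step_arm --motion "2 3 0 -3 0; 3 2 0 -3 0; 3 2 0 -3 0; 3 2 0 -3 0; 3 2 0 -3 0"

```text
clock: 10.25
position: [0.5263, -0.0759, 0.1089]
tool_rot: [-0.569, 0.57, -0.42, 0.418]
ft_force: [-3.4, 0.0, 1.0]
width: -0.001
```

step_arm --motion "2 1 0 -2 0; 2 1 0 -2 0; 2 1 0 -2 0; 2 1 0 -2 0; 2 1 0 -2 0"

```text
clock: 10.67
position: [0.536, -0.0705, 0.1086]
tool_rot: [-0.53, 0.532, -0.468, 0.465]
ft_force: [-3.8, 1.1, 0.7]
width: 0.001
```

step_arm --motion "1.5 0.5 0 -2 0; 1.5 0.5 0 -2 0; 1.5 0.5 0 -1 0; 1 0 0 0 0; 1 0 0 0 0"

```text
clock: 11.08
position: [0.5438, -0.0693, 0.1088]
tool_rot: [-0.511, 0.511, -0.49, 0.488]
ft_force: [-3.3, 2.4, -0.8]
width: -0.003
```

step_arm --motion "1 0 0 0 0; 0.5 0 0 0 0; 0.5 0 0 0 0; 0 0 0 0 0; 0 0 0 0 0"

```text
clock: 11.5
position: [0.547, -0.0699, 0.1092]
tool_rot: [-0.511, 0.511, -0.489, 0.489]
ft_force: [-2.7, 2.0, -0.8]
width: 0.001
```

step_arm --motion "0.5 0 0 0 0; 0.5 0 0 0 0; 0.5 0 0 0 0; 0 0 0 0 0; 0 0 0 0 0"

```text
clock: 11.92
position: [0.5481, -0.0698, 0.1092]
tool_rot: [-0.511, 0.511, -0.489, 0.489]
ft_force: [-5.4, 1.8, -0.6]
width: -0.001
```

step_arm --motion "0.5 0 0 0 0; 0.5 0 0 0 0; 0.5 0 0 0 0; 0 0 0 0 0; 0 0 0 0 0"

```text
clock: 12.33
position: [0.5481, -0.0697, 0.1091]
tool_rot: [-0.51, 0.512, -0.49, 0.488]
ft_force: [-7.6, 2.4, 2.7]
width: -0.002
```

step_arm --motion "-4 0 0 0 0; -8 0 0 0 0; -8 0 5 0 0; 0 0 25 0 0; 0 0 30 0 0"

```text
clock: 12.75
position: [0.528, -0.0701, 0.1687]
tool_rot: [-0.51, 0.512, -0.49, 0.488]
ft_force: [1.4, -0.4, 0.9]
width: 0.001
```

step_arm --motion "-5 10 0 6 0; -5 20 0 7 0; -5 20 0 7 0; -5 20 0 7 0; -5 20 0 7 0"

```text
clock: 13.17
position: [0.5055, 0.0205, 0.1705]
tool_rot: [0.633, -0.632, 0.316, -0.318]
ft_force: [0.9, 0.5, -0.6]
width: 0.002
```

step_arm --motion "-5 20 0 7 0; -5 20 0 7 0; -1 20 0 7 0; 0 20 0 7 0; 0 20 0 7 0"

```text
clock: 13.58
position: [0.4946, 0.1209, 0.1704]
tool_rot: [0.698, -0.698, 0.111, -0.113]
ft_force: [-0.2, 0.3, 0.3]
width: -0.002
```

step_arm --motion "0 20 0 7 0; 0 20 0 7 0; 0 20 0 7 0; 0 20 0 7 0; 0 12 0 7 0"

```text
clock: 14.0
position: [0.4949, 0.214, 0.1704]
tool_rot: [0.7, -0.699, -0.105, 0.103]
ft_force: [0.5, 0.4, 0.3]
width: -0.001
```

step_arm --motion "0 0 0 4 0; 0 0 0 0 0; 0 0 0 0 0; 0 0 0 0 0; 0 0 0 0 0"

```text
clock: 14.42
position: [0.4942, 0.2116, 0.1696]
tool_rot: [-0.696, 0.696, 0.125, -0.125]
ft_force: [-0.5, 0.5, 0.4]
width: -0.001
```

Run:
```python
from plant import *
import cv2,numpy as np
p,d=get_image("scene")
p=p[130:280,120:350]; p=cv2.resize(p,(800,522),interpolation=cv2.INTER_CUBIC)
cv2.imwrite(f"pics/scene3.png",p)
p,d=get_image("top");cv2.imwrite(f"pics/top3.png",cv2.resize(p[95:265,160:440],(800,486),interpolation=cv2.INTER_CUBIC))
s=state();print(s['position'],s['tool_rot'],s['ft_force'],s['q'],s['clock'])
```

```text
[0.49415874 0.21165287 0.16947577] [-0.69590029  0.69593394  0.12543168 -0.12516241] [0.06542875 0.11799852 0.5796744 ] [ 4.04746384e-01  3.22103205e-01 -2.45786490e-01  1.00254625e+00
 -1.31925639e-04  1.61926784e+00] 14.5167
```

View pics/scene3.png

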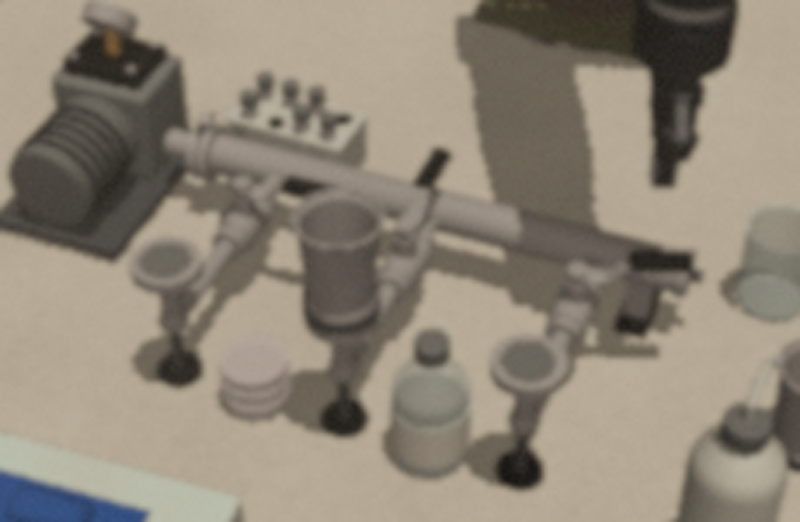

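View pics/top3.png

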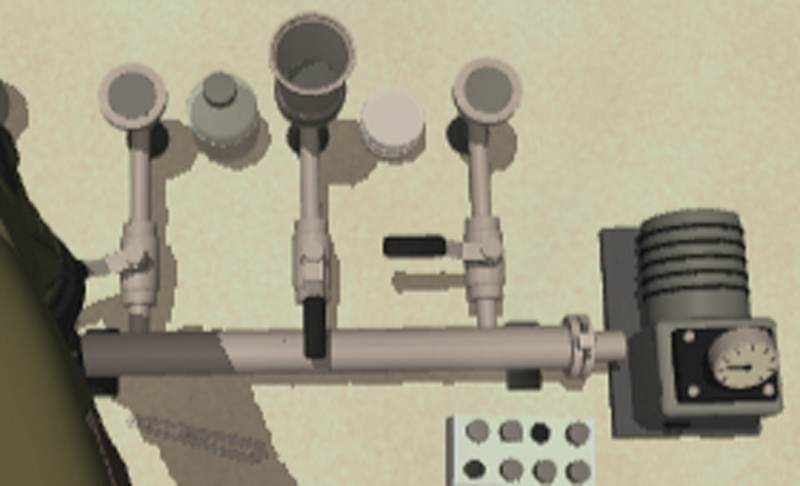

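The top view shows A in line at (315,325) and B square at (415,246). Lever C is the last one.

step_arm --motion "0 0 -20 0 0; 0 0 -20 0 0; 0 0 -20 0 0; 0 0 0 0 0; 0 0 0 0 0"

```text
clock: 14.93
position: [0.4931, 0.2115, 0.1086]
tool_rot: [-0.696, 0.696, 0.125, -0.127]
ft_force: [-0.1, 0.2, 0.1]
width: -0.001
```

step_arm --motion "3 1 0 0 0; 3 1 0 0 0; 3 1 0 0 0; 3 1 0 0 0; 3 1 0 0 0"

```text
clock: 15.35
position: [0.51, 0.2175, 0.11]
tool_rot: [0.696, -0.696, -0.126, 0.125]
ft_force: [-0.0, -0.5, -0.5]
width: -0.001
```

step_arm --motion "2 1 0 0 0; 2 1 0 0 0; 2 1 0 0 0; 2 1 0 0 0; 2 1 0 0 0"

```text
clock: 15.77
position: [0.5178, 0.2217, 0.109]
tool_rot: [-0.696, 0.696, 0.125, -0.127]
ft_force: [-3.4, -1.4, 2.0]
width: -0.003
```

step_arm --motion "2 1 0 -2 0; 2 1 0 -2 0; 2 1 0 -2 0; 2 1 0 -2 0; 2 1 0 -2 0"

```text
clock: 16.18
position: [0.5275, 0.2278, 0.109]
tool_rot: [0.705, -0.704, -0.063, 0.065]
ft_force: [-4.8, 1.0, 0.8]
width: -0.003
```

step_arm --motion "2 1 0 -2 0; 2 1 0 -2 0; 1 0.5 0 -2 0; 1 0.5 0 -2 0; 1 0.5 0 -1 0"

```text
clock: 16.6
position: [0.5349, 0.2315, 0.1089]
tool_rot: [0.708, -0.706, -0.008, 0.01]
ft_force: [-3.0, 1.7, 0.5]
width: -0.003
```

step_arm --motion "1 0 0 0 0; 1 0 0 0 0; 0.5 0 0 0 0; 0.5 0 0 0 0; 0 0 0 0 0"

```text
clock: 17.02
position: [0.536, 0.2314, 0.1089]
tool_rot: [0.708, -0.706, -0.008, 0.012]
ft_force: [-8.2, 4.0, 2.9]
width: 0.001
```

step_arm --motion "0.5 0 0 0 0; 0.5 0 0 0 0; 0.5 0 0 0 0; 0 0 0 0 0; 0 0 0 0 0"

```text
clock: 17.43
position: [0.5361, 0.2314, 0.1089]
tool_rot: [0.708, -0.706, -0.007, 0.013]
ft_force: [-12.7, 4.8, 5.1]
width: 0.003
```

At the stop. Next I'll back off, rise and move clear of the top view.

step_arm --motion "-4 0 0 0 0; -8 0 0 0 0; -8 0 5 0 0; 0 0 30 0 0; 0 0 40 0 0"

```text
clock: 17.85
position: [0.5175, 0.2291, 0.1821]
tool_rot: [-0.706, 0.708, 0.007, -0.012]
ft_force: [0.8, -0.6, -0.7]
width: -0.003
```

step_arm --motion "-30 0 20 0 0; -35 0 10 0 0; -35 0 0 0 0; -35 0 0 0 0; -35 0 0 0 0"

```text
clock: 18.27
position: [0.3496, 0.2303, 0.2151]
tool_rot: [0.707, -0.707, -0.01, 0.008]
ft_force: [0.4, 1.2, 0.5]
width: -0.002
```

step_arm --motion "-10 30 0 0 0; 0 35 0 0 0; 0 35 0 0 0; 0 35 0 0 0; 0 0 0 0 0"

```text
clock: 18.68
position: [0.3417, 0.3717, 0.2151]
tool_rot: [0.709, -0.705, -0.012, 0.009]
ft_force: [1.1, 0.7, 0.5]
width: 0.001
```

Run:
```python
from h import *
from plant import *
p,d=get_image("top");cv2.imwrite("pics/top4.png",cv2.resize(p,(800,600),interpolation=cv2.INTER_CUBIC))
M=camera_model("top");T=M["camera_from_world"];v,u=np.mgrid[0:384,0:512]
W=(np.stack([(u-M["cx"])/M["fx"]*d,-(v-M["cy"])/M["fy"]*d,-d],-1)-T[:3,3])@T[:3,:3]
m=((p.max(2)<45)&(W[...,2]>.112)&(W[...,2]<.13)&(W[...,0]>.44)&(W[...,0]<.62)&(abs(W[...,1]-.07)<.22)).astype(np.uint8)
k,l,s,c=cv2.connectedComponentsWithStats(m)
S={"b":(.5669,-.134),"a":(.5622,.0159),"c":(.5576,.1658)};yaw=np.radians(1.78)
for i in range(1,k):
    if s[i,4]<25: continue
    P=W[l==i][:,:2];g=P.mean(0);n=min(S,key=lambda k:np.hypot(*(g-S[k])));r=g-S[n]
    w,V=np.linalg.eigh(np.cov(P.T));a=V[:,1]*np.sign(V[:,1]@r)
    f=lambda r:(np.degrees(np.arctan2(-r[0],r[1])-yaw)).round(1)
    print(n,g.round(4),np.hypot(*r).round(4),f(r),f(a))
W0=np.load("W.npy")
df=(abs(W[...,2]-W0[...,2])>.02)&(W0[...,0]>.36)
k,l,s,c=cv2.connectedComponentsWithStats(df.astype(np.uint8));print([(list(x)) for x in s[1:] if x[4]>20])
p,_=get_image("scene");cv2.imwrite("pics/scene4.png",cv2.resize(p,(800,600),interpolation=cv2.INTER_CUBIC))
print(state()["position"],state()["ft_force"],state()["clock"])
```

```text
b [ 0.5661 -0.0675] 0.0665 -1.1 -1.2
c [0.5568 0.2309] 0.0651 -1.1 -0.2
a [0.4973 0.0133] 0.0649 90.5 89.2
[[np.int32(294), np.int32(178), np.int32(34), np.int32(8), np.int32(226)], [np.int32(167), np.int32(180), np.int32(37), np.int32(20), np.int32(426)], [np.int32(232), np.int32(182), np.int32(34), np.int32(16), np.int32(242)], [np.int32(320), np.int32(187), np.int32(14), np.int32(32), np.int32(224)], [np.int32(266), np.int32(188), np.int32(8), np.int32(33), np.int32(230)], [np.int32(0), np.int32(231), np.int32(96), np.int32(37), np.int32(2108)]]
[0.34058125 0.36649553 0.21449924] [-0.08900668  0.19622333 -0.24732503] 18.7833
```

View pics/top4.png

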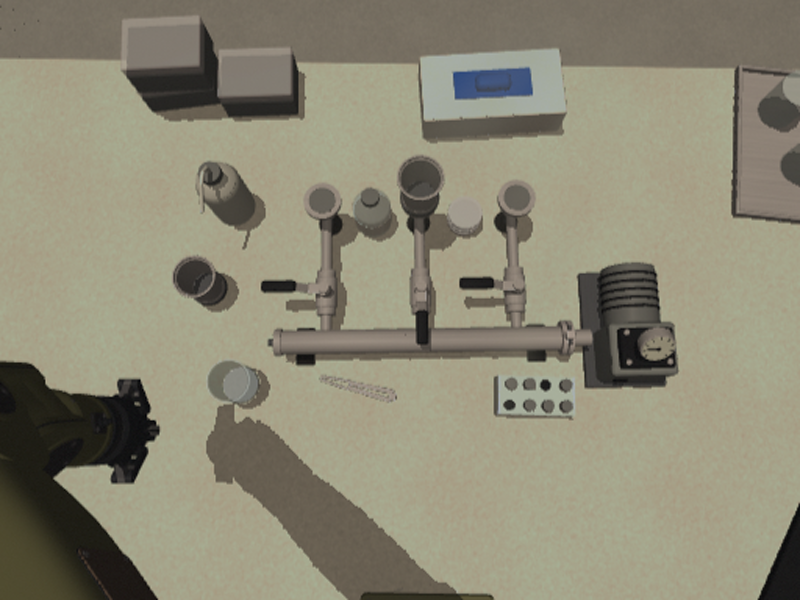

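View pics/scene4.png

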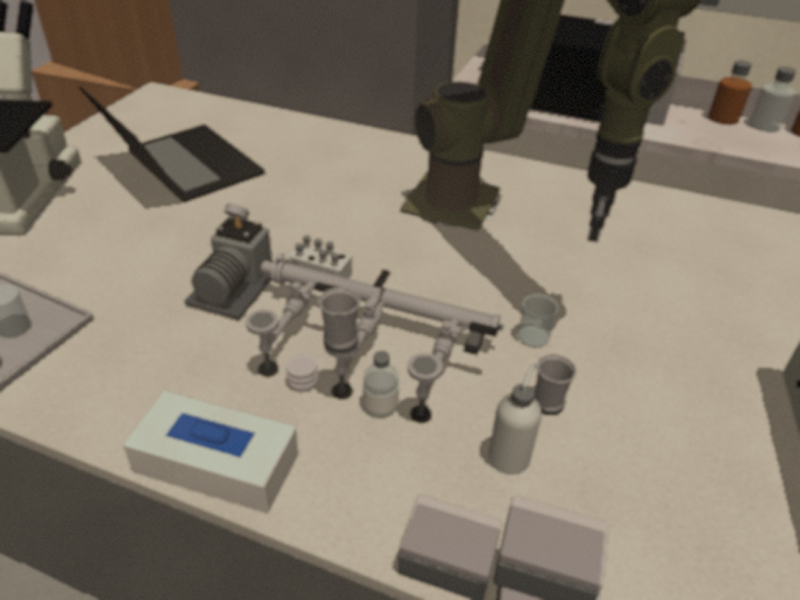

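The levers are at A 90°, B 0° and C 0°, within about 1°. In the depth images only the levers and the arm have changed. I'm handing the job in.

```bash
python3 -c "
from plant import *
print(close_job())"
```

```text
the job is handed in; nothing more can be done
None
```

The vacuum is now on the funnel's place alone, and I handed the job in at about 19 s. With the fingers shut, I swung the middle lever, at the funnel, from about 18° to its open stop. I then shut the -y lever from about 73° and the +y lever, which was ajar at about 19°.

- **Lever angles:** The final top view gave 90.5° or 89.2° for the funnel's lever, depending on whether I used the sleeve's centre or its axis. The -y lever read -1.1° or -1.2°, and the +y lever -1.1° or -0.2°. The readings just below 0° are within measuring error.
- **Force at the stops:** I stopped pushing once the tip no longer advanced. The highest readings there were roughly 10, 8 and 14 N.
- **The rest of the bench:** Comparing the final depth picture with the first, only the levers and the arm had changed, and the funnel is still seated. That comparison would not show a height change under 20 mm, so I checked the forceps by eye, and they look unmoved. The arm was clear and touching nothing.

One prediction was off: the -y lever reached its stop about 3 mm later than calculated. I put that down to a small error in its estimated axis position. No check failed.

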